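Set the bench pin out to its mark and hold it

ROBOT

A 6-joint arm with a two-finger parallel gripper is mounted at the origin on the work surface. World frame = base frame: x ahead of the robot, y to its left, z up, the work surface at z = 0. Lengths are in m, angles in rad, forces in N, time in s.
With the tool pointing down it reaches from about 0.275 to 0.725 m from the base axis. Payload 15.9 kg.
Tool frame: the origin (TCP) lies on the centre line of the jaws, within the pads' length; the fingertips stand 22 mm ahead of it and the grasp point (between the pads) lies 3 mm ahead of it; z points along the fingers, y is the line along which they close (so a half turn about z gives the same grasp; the last joint's range is limited). The gripper opens to 85 mm and grips with 20 to 120 N. Pads are 22 mm wide; open, the fingers measure 114 mm over their backs; the gripper's body (76 mm by 85 mm) begins 54 mm behind the grasp point. The pads swing forward as they close: fully open they stand 13 mm farther back than shut.
Start: joints at [1.338, 0.213, -0.034, 1.323, 0, 1.571], TCP at [0.115, 0.486, 0.253] pointing down, gripper open.
Joint ranges: [-2.98, 2.98], [-0.74, 1.72], [-1.14, 1.35], [-2.1, 2.04], [-1.57, 1.44], [-3.14, 3.14]. Speed limits (rad/s): [1.89, 1.89, 2.39, 2.57, 3.14, 3.14].

INTERFACE

Orientations are given as a unit quaternion [x, y, z, w].
In Python, from station import status, imaging, manip gives the robot as it stands. The module is installed in compiled form; this text tells all that it offers.
- The arm moves only by the tool move_arm, never from a script. Its argument "deltas" is a list of rows, each a list of 6 numbers: the shift along the tool's x, y, z in m, then the turn, a rotation vector about the tool's x, y, z in degrees. In form: [[dx, dy, dz, ax, ay, az], ...]. A call has 1 to 8 rows; each row is the pose to reach, as a shift and turn from the pose commanded when the call began, along the tool's axes at that moment; what a row does not reach only later rows make up. A row lasts 1/10 s, in which the tool goes at most 50 mm and 8.59 degrees, less where a joint would pass 70% of its speed; a pose out of reach is approached as far as the arm can. A call with a gripper value outside its range is refused whole. "jaw" is the gripper's target within -1 to 1 (shut at 1, half-way at 0, fully open at -1), set as the call begins (left out, the last holds). The fingers move at their own pace and stop on an object; "force" is the grip in N (left out, the last holds). Time passes only in rows, so rows that repeat a pose let the fingers close. It gives the time, the measured TCP pose, the force, the opening and the grip force at its end, in the units of the state.
- status.read_state(): the state, without advancing time (a new reading comes with each control period).
- imaging.read_camera(name): name is "side" or "top"; returns a dict with "color" (420x560x3 uint8, red, green, blue), "z_map" (420x560 float32, m along the optical axis (not along the pixel's ray), 0 where there is no reading), "intrinsics" (3x3 intrinsics, pixels), "cam_to_world" (4x4, takes a point from camera to world coordinates). Camera axes: x right, y up, looking along -z (the intrinsics and any distortion apply to the point x, -y, -z); pixel columns grow to the right and rows downward; lengths in m; the calibration is good to about 2 mm. A picture is of the moment at which its call begins.
- manip.sign_off(): hands the job in; it is judged then, once.
Trained networks look in the newest picture that a camera, given by its name, has taken for a name from the list of things; names that differ only in an ending like _2 or _b are one class to them, and where a whole thing is asked for, a point or a joint stands for the part that bears it (a point fixed in the world has none). Each returns a list of dicts, best first, with "confidence" (0 to 1); they miss things now and then, are a little off and sometimes report something else, mostly with a low value. They report only what shows in the picture. A call takes as long as a camera call.
- imaging.recognise(query, camera): "position" ([column, row] as shares, 0 to 1, of the picture: columns of its width, rows of its height, amid what is visible of it).
- imaging.silhouettes(query, camera): "region" (420x560 bool, what is visible of it) and "position" ([column, row] as shares, 0 to 1, of the picture: columns of its width, rows of its height, amid what is visible of it).
The state is a dict: "t": time; "joints": joint angles; "joint_vel": joint speeds; "joint_efforts": joint torques, N m; "position": TCP position; "ee_rot": TCP orientation; "contact_force": force on the tool from outside, world axes, zero at the start; "ft_torque": the same for the moment, N m; "opening": opening from 0.0 (shut) to 1.0 (fully open); "gripper_force": force on a finger pad.
Only numpy, scipy, OpenCV 4.12 (cv2) and the standard library are available. Lean on these libraries where they do the work, as an engineer would, in place of code of your own. Each camera call takes 0.05 s, during which the arm holds its last target. There are 200 camera calls.

TASK

Clear the bench pin's path by nesting the brass cups upright in size order, without dropping them: medium inside the large one where it stands, small inside the medium. Then slide the bench pin along the top of the riser, without lifting it off, straight out over the steel-edged end until its red line lies over that edge, square to it and about centred on the riser. It would tip there by itself, so finish while still holding it down level and still, and leave the other things on the bench alone.

Things in the scene. Friction and masses are not known exactly. Their poses are not given: they have to be found in the camera images.
- riser: Fixed dark hardwood riser block, 110 mm wide (its x), 240 mm long (its y), 55 mm high, with a 3 mm steel strip as its outward end face (local -y end). Origin: centre of its underside, on the bench; z up. Outward is its -y, roughly world -y. It never moves during a run.
- riser_edge (a point): Middle of the riser's top edge at its steel-faced outward end, 55 mm above the bench; axes as the riser's (-y points outward, z up).
- bench_pin: Loose pale wooden board, ~250 g, 60 wide (x), 240 long (y), 14 mm thick, flat on the riser, slotted at its outward tip, dark grip block near its tail, 4 mm red line across it. Origin: underside, middle of the red line; tip 160 mm to -y (outward), tail 80 mm to +y, balance point about 24 mm to -y: with the line at the edge it tips unless held. At the start it overhangs the edge by 15 to 45 mm.
- pin_grip (a point): On the grip block of the bench pin: a 34 x 34 mm block, 40 mm high above the board's top face, centred 45 mm towards the tail (+y) from the red line. This point is on the block's vertical axis, 40 mm above the board's underside (26 mm above its top face, 14 mm below the block's top).
- pin_tip (a point): Middle of the outward tip of the bench pin, 160 mm outward from the red line, at half its thickness.
- cup_large: Loose wide brass cup, round, open on top, rim outer diameter 84 mm, height 42 mm, wall 3 mm, floor 4 mm, foot 6 mm narrower than the rim. Stands upright clear of the pin's path. Origin: centre of its underside.
- cup_medium: Loose brass cup, rim outer diameter 58 mm, height 64 mm, wall 3 mm, floor 4 mm, foot 52 mm across, 120 g. Stands upright on the bench in the pin's path beyond the riser's end, beside the small cup. Nested in the large cup it stands 26 mm proud of its rim. Origin: centre of its underside.
- cup_small: Loose slim brass cup, rim outer diameter 40 mm, height 84 mm, wall 3 mm, floor 4 mm, foot 34 mm across, 80 g. Stands upright on the bench in the pin's path beyond the riser's end. Nested in the medium cup it stands 24 mm proud of its rim. Origin: centre of its underside.
- wax_yellow: Bystander: loose yellow wax block 36 x 85 x 28 mm; origin centre of underside.
- wax_white: Bystander: loose white wax block 36 x 85 x 28 mm; origin centre of underside.
- flux_jar: Bystander: small closed jar, 52 mm across, 60 mm high; origin centre of underside.
- hammer: Bystander: hammer lying on the bench; its local x is its long axis.
- brush: Bystander: bench brush lying on the bench; its local x is its long axis.
- wire_spool: Bystander: black spool of copper wire, 60 mm across, 34 mm high; origin centre of underside.

How it is judged:
On the way, in this order (a step that is already met when the one before it is completed fails the run):
1. the three cups are nested upright in size order and let go (horizontal distance between cup_medium and cup_large below 0.016 m and z of cup_medium in the frame of cup_large between 0 and 0.01 m and horizontal distance between cup_small and cup_medium below 0.016 m and z of cup_small in the frame of cup_medium between 0 and 0.01 m and angle between each of cup_small, cup_medium, cup_large's own z axis and vertical below 0.12 rad and contact force between the fingers and cup_small below 0.05 N and contact force between the fingers and cup_medium below 0.05 N and contact force between the fingers and cup_large below 0.05 N and linear speed of each of cup_small, cup_medium below 0.02 m/s), for 0.2 s.
2. the bench pin's red line is over the riser's edge and the pin is held level (y of bench_pin in the frame of riser_edge between -0.006 and 0.006 m and x of bench_pin in the frame of riser_edge between -0.02 and 0.02 m and z of bench_pin in the frame of riser_edge between -0.004 and 0.004 m and angle between the y axis of bench_pin and the y axis of riser_edge, either way round below 0.09 rad and angle between bench_pin's own z axis and vertical below 0.05 rad and contact force between bench_pin and riser above 0.3 N and contact force between any of the fingers, the arm and bench_pin above 0.4 N and linear speed of bench_pin below 0.01 m/s), for 0.2 s.
At the end, for the whole second after the job is handed in: Red line within 6 mm of the riser's outward edge; pin within 20 mm of the centre line, 5 deg of square, 3 deg of level, on the riser, at rest, held by the robot. Cups nested upright (small in medium in large), seated, untouched; large cup within 50 mm of its start (all of step 1 and all of step 2 and distance of cup_large from where it was at the start of the episode below 0.05 m); the arm keeps its last pose, push and grip.
It fails at once if the bench pin is lifted off the riser by more than 15 mm, or falls from it (z of bench_pin in the frame of riser_edge above 0.015 m or z of bench_pin in the frame of riser_edge below -0.03 m).
It fails at once if the bench pin tips by more than 11 degrees (angle between bench_pin's own z axis and vertical above 0.2 rad).
It fails at once if a cup is dropped (falls freely by more than about 3 cm) ((linear speed of cup_small above 0.77 m/s and contact force between the fingers and cup_small below 0.05 N) or (linear speed of cup_medium above 0.77 m/s and contact force between the fingers and cup_medium below 0.05 N)).
It fails at once if a bystander is shifted by more than 30 mm (distance of any of wax_yellow, wax_white, flux_jar, hammer, brush, wire_spool from where it was at the start of the episode above 0.03 m).
It also fails if it takes over 64 s, if anything falls off the work surface, if the arm or the gripper's body presses on something with over 40 N, if the wrist force passes 120 N, or if a joint passes its speed limit or range.

## Working session

There is one attempt and no reset: what is moved stays moved. The work goes in short steps, Python scripts to look and compute and a tool call to move; the robot and the scene stay as the last step left them, time stands still between calls to the robot, and variables do not carry over. Pictures are saved under pics/ and viewed, at most 10 in all, crops included, and the job is handed in when it is done.

Besides the shell and the picture viewer there is one more tool, called as name(argument=value, ...) on one line, values as JSON. move_arm: Moves the arm, as the interface text tells. Its arguments: {"type":"object","properties":{"deltas":{"type":"array","items":{"type":"array","items":{"type":"number"}}},"jaw":{"type":"number"},"force":{"type":"number"}},"required":["deltas"]}

```bash
mkdir -p pics; cat > h.py <<'E'
import numpy as np, cv2
from station import status, imaging, manip
def cloud(im):
    z=im["z_map"];K=im["intrinsics"];T=im["cam_to_world"]
    v,u=np.mgrid[0:z.shape[0],0:z.shape[1]]
    p=np.stack([(u-K[0,2])/K[0,0]*z,-(v-K[1,2])/K[1,1]*z,-z],-1)
    P=p@T[:3,:3].T+T[:3,3]; P[z==0]=np.nan
    return P
E
python3 - <<'E'
from h import *
s=status.read_state(); print(s)
ims=[]
for c in("top","side"):
    im=imaging.read_camera(c);ims.append(im)
    cv2.imwrite(f"pics/{c}0.png",im["color"][...,::-1])
    P=cloud(im); np.save(f"{c}0.npy",P)
    print(c,im["cam_to_world"].round(3).tolist(),im["intrinsics"].round(1).tolist())
    for q in["cup_large","cup_medium","cup_small","bench_pin","pin_grip","riser","flux_jar","wax_yellow","wax_white","hammer","brush","wire_spool"]:
        for d in imaging.silhouettes(q,c)[:1]:
            R=d["region"]; X=P[R];X=X[~np.isnan(X[:,0])]
            if len(X)==0: print(q,"none");continue
            zt=np.percentile(X[:,2],97); t=X[X[:,2]>zt-.006]
            print(q,round(d["confidence"],2),(np.array(d["position"])*[560,420]).round(),len(X),"ztop",zt.round(4),"mid",((t.max(0)+t.min(0))/2).round(4),"ext",(t.max(0)-t.min(0)).round(3),"all",X.min(0).round(3),X.max(0).round(3))
E
```

```text
{'t': 0.0, 'joints': array([ 1.33800411e+00,  2.13363699e-01, -3.50727834e-02,  1.32352784e+00,
        4.74720285e-05,  1.57082148e+00]), 'joint_vel': array([ 0.00149365, -0.00016916,  0.00091662,  0.00085934,  0.00067396,
       -0.00015138]), 'joint_efforts': array([-2.31157806e-03, -6.86157346e+01,  4.87120378e+01,  1.72054960e-02,
       -3.26567761e-04, -5.41744058e-06]), 'position': array([0.11525675, 0.48619   , 0.25280696]), 'ee_rot': array([ 1.16145949e-01,  9.93231985e-01, -5.77289764e-04, -9.13897026e-05]), 'contact_force': array([-0.06398335,  0.16827106, -0.4870413 ]), 'ft_torque': array([ 0.03817428, -0.01423353, -0.01978982]), 'gripper_force': 0.0, 'opening': 0.9985419294069019}
top [[-0.008, 0.994, -0.107, 0.457], [-1.0, -0.009, -0.009, -0.068], [-0.01, 0.107, 0.994, 0.927], [0.0, 0.0, 0.0, 1.0]] [[446.5, 0.0, 278.0], [0.0, 446.5, 209.3], [0.0, 0.0, 1.0]]
cup_large 0.82 [410. 225.] 1511 ztop 0.0444 mid [ 0.5236 -0.324   0.043 ] ext [0.084 0.083 0.009] all [ 0.482 -0.365 -0.003] [ 0.57  -0.283  0.048]
cup_medium 0.79 [299. 212.] 701 ztop 0.0665 mid [ 0.5499 -0.1003  0
[... 2692 characters left out ...]
189. 257.] 739 ztop 0.0297 mid [0.7258 0.0763 0.0271] ext [0.052 0.086 0.007] all [ 0.699  0.014 -0.001] [0.771 0.12  0.03 ]
wax_white 0.73 [154. 307.] 1117 ztop 0.0294 mid [0.7267 0.2118 0.0271] ext [0.046 0.089 0.007] all [ 0.703  0.147 -0.001] [0.75  0.256 0.031]
hammer 0.66 [203. 214.] 986 ztop 0.0275 mid [ 0.7713 -0.1575  0.0254] ext [0.084 0.257 0.008] all [ 0.728 -0.287 -0.001] [ 0.815 -0.028  0.029]
brush 0.61 [370. 217.] 629 ztop 0.0217 mid [ 0.3659 -0.1843  0.0194] ext [0.055 0.191 0.007] all [ 0.338 -0.28   0.   ] [ 0.393 -0.089  0.023]
wire_spool 0.81 [257. 172.] 377 ztop 0.036 mid [ 0.6829 -0.2935  0.0334] ext [0.058 0.061 0.007] all [ 0.654 -0.342 -0.   ] [ 0.714 -0.263  0.037]
```

View pics/top0.png

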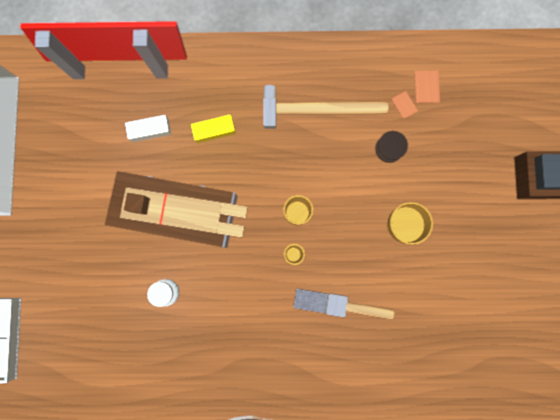

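```bash
python3 - <<'E'
from h import *
for c in("top","side"):
    P=np.load(c+"0.npy"); col=cv2.imread(f"pics/{c}0.png").astype(int)
    x,y,z=P[...,0],P[...,1],P[...,2]
    box=(x>.45)&(x<.67)&(y>-.03)&(y<.32)
    o=.0022 if c=="top" else .0005
    def rect(m,n):
        r=cv2.minAreaRect(P[m][:,:2].astype(np.float32)*1000); print(c,n,m.sum(),[np.round(v,1) for v in r])
    def clean(m): return cv2.morphologyEx(m.astype(np.uint8),cv2.MORPH_OPEN,np.ones((3,3)))>0
    rect(clean(box&(abs(z-.055-o)<.004)),"riser")
    rect(clean(box&(z>.04)&(z<.072+o)),"risertop+pin")
    rect(clean(box&(abs(z-.069-o)<.004)),"pin")
    rect(clean(box&(abs(z-.109-o)<.004)),"grip")
    b,g,r=col[...,0],col[...,1],col[...,2]
    red=box&(r>110)&(r-g>60)&(r-b>60)&(z>.06)
    if red.sum(): print(c,"red",red.sum(),np.nanmean(P[red],0).round(4)); rect(red,"red")
E
```

```text
top riser 3225 [array([555.1, 152.6]), array([240.7, 110.2]), np.float64(79.0)]
top risertop+pin 6642 [array([552.1, 137. ]), array([272.8, 110.2]), np.float64(79.0)]
top pin 2965 [array([546.4, 121.8]), array([239.4,  60.1]), np.float64(80.4)]
top grip 316 [array([560.1, 205.4]), array([33.6, 33.2]), np.float64(82.8)]
top red 102 [0.5529 0.1627 0.0706]
top red 102 [array([552.7, 162.7]), array([ 7.3, 59.3]), np.float64(80.2)]
side riser 3443 [array([554.3, 153.2]), array([241.8, 111. ]), np.float64(79.2)]
side risertop+pin 6748 [array([551.4, 137.9]), array([273.4, 111.1]), np.float64(79.1)]
side pin 2487 [array([546. , 123.1]), array([240.7,  60.9]), np.float64(80.5)]
side grip 362 [array([560.1, 206.9]), array([35.1, 34.6]), np.float64(80.3)]
side red 45 [0.5364 0.1649 0.0694]
side red 45 [array([537.5, 164.5]), array([ 6.5, 30. ]), np.float64(82.6)]
```

move_arm(deltas=[[0, 0, 0, 0, 0, 0], [0, 0, -0.02, 0, 0, 0]], jaw=-1, force=30)

```text
t: 1.5
position: [0.1151, 0.4855, 0.2717]
ee_rot: [0.116, 0.993, -0.002, -0.0]
contact_force: [1.9, -0.1, 1.0]
opening: 1.0
gripper_force: 0.0
```

move_arm(deltas=[[-0.035, -0.029, 0, 0, 0, 0], [-0.07, -0.059, 0, 0, 0, 0], [-0.104, -0.088, 0, 0, 0, 0], [-0.139, -0.118, 0, 0, 0, 0], [-0.174, -0.147, 0, 0, 0, 0], [-0.209, -0.176, 0, 0, 0, 0], [-0.243, -0.206, 0, 0, 0, 0], [-0.278, -0.235, 0, 0, 0, 0]])

```text
t: 2.3
position: [0.3323, 0.192, 0.2736]
ee_rot: [0.116, 0.993, 0.0, 0.0]
contact_force: [1.0, 1.0, -0.5]
opening: 0.998
gripper_force: 0.0
```

```bash
python3 -c "
from h import *
s=status.read_state();print(s['joints'].round(3),s['position'].round(4))"
```

```text
[ 0.524 -0.03  -0.253  1.347  0.     0.757] [0.3323 0.192  0.2736]
```

move_arm(deltas=[[-0.035, -0.029, 0, 0, 0, 0], [-0.07, -0.059, 0, 0, 0, 0], [-0.104, -0.088, 0, 0, 0, 0], [-0.139, -0.118, 0.02, 0, 0, 0], [-0.174, -0.147, 0.04, 0, 0, 0], [-0.209, -0.176, 0.06, 0, 0, 0], [-0.243, -0.206, 0.08, 0, 0, -1.2], [-0.2775, -0.235, 0.1, 0, 0, -2.4]])

```text
t: 3.1
position: [0.5482, -0.1009, 0.1725]
ee_rot: [0.095, 0.995, 0.0, 0.0]
contact_force: [0.5, 2.2, -0.1]
opening: 0.997
gripper_force: 0.0
```

```bash
python3 - <<'E'
from h import *
s=status.read_state();print(s['joints'].round(3),s['position'].round(4),s['ee_rot'].round(4))
for c in("side","top"):
    im=imaging.read_camera(c);P=cloud(im)
    cv2.imwrite(f"pics/{c}1.png",im["color"][...,::-1]); np.save(f"{c}1.npy",P)
s=status.read_state();print(s['position'].round(4))
P=np.load("side1.npy");x,y,z=np.moveaxis(P,-1,0)
m=(x>.47)&(x<.63)&(y>-.19)&(y<-.02)&(z>.09)
X=P[m];print(len(X),X[:,2].min())
for lo in np.arange(.1,.24,.01):
    k=X[(X[:,2]>=lo)&(X[:,2]<lo+.01)]
    if len(k):print(lo.round(2),len(k),k.min(0).round(3),k.max(0).round(3))
E
```

```text
[-0.182  0.357 -0.046  1.168  0.     0.008] [ 0.5482 -0.1009  0.1725] [9.510e-02 9.955e-01 0.000e+00 1.000e-04]
[ 0.5482 -0.1026  0.1697]
7519 0.16381011488974134
0.16 41 [ 0.527 -0.148  0.164] [ 0.567 -0.05   0.17 ]
0.17 87 [ 0.528 -0.149  0.17 ] [ 0.565 -0.046  0.18 ]
0.18 96 [ 0.528 -0.148  0.18 ] [ 0.565 -0.043  0.19 ]
0.19 101 [ 0.528 -0.156  0.19 ] [ 0.565 -0.044  0.2  ]
0.2 56 [ 0.524 -0.155  0.2  ] [ 0.56  -0.044  0.21 ]
0.21 145 [ 0.521 -0.172  0.21 ] [ 0.573 -0.025  0.22 ]
0.22 145 [ 0.522 -0.17   0.22 ] [ 0.573 -0.025  0.23 ]
0.23 164 [ 0.522 -0.168  0.23 ] [ 0.573 -0.027  0.24 ]
```

View pics/side1.png

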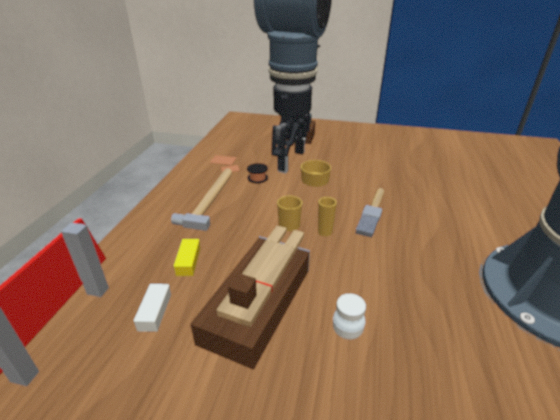

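move_arm(deltas=[[0, 0, 0.03, 0, 0, 0], [0, 0, 0.06, 0, 0, 0], [0, 0, 0.085, 0, 0, 0], [0, 0, 0.1, 0, 0, 0], [0, 0, 0.11, 0, 0, 0], [0, 0, 0.11, 0, 0, 0], [0, 0, 0.11, 0, 0, 0]])

```text
t: 3.9
position: [0.5478, -0.0989, 0.0641]
ee_rot: [0.095, 0.995, -0.0, 0.0]
contact_force: [-0.3, -0.8, 1.4]
opening: 0.996
gripper_force: 0.0
```

move_arm(deltas=[[0, 0, 0, 0, 0, 0], [0, 0, 0, 0, 0, 0], [0, 0, 0, 0, 0, 0], [0, 0, 0, 0, 0, 0], [0, 0, 0, 0, 0, 0], [0, 0, 0, 0, 0, 0], [0, 0, 0, 0, 0, 0], [0, 0, 0, 0, 0, 0]], jaw=1, force=30)

```text
t: 4.7
position: [0.5482, -0.0991, 0.0645]
ee_rot: [0.095, 0.995, -0.0, 0.001]
contact_force: [-1.0, 1.3, 9.2]
opening: 0.671
gripper_force: 30.1
```

move_arm(deltas=[[0, 0, -0.01, 0, 0, 0], [0, 0, -0.03, 0, 0, 0], [0, 0, -0.055, 0, 0, 0], [0, 0, -0.075, 0, 0, 0], [0, 0, -0.08, 0, 0, 0], [0, 0, -0.08, 0, 0, 0]])

```text
t: 5.3
position: [0.5478, -0.0991, 0.144]
ee_rot: [0.095, 0.995, -0.0, 0.001]
contact_force: [-0.4, 0.1, -2.1]
opening: 0.668
gripper_force: 32.3
```

move_arm(deltas=[[-0.001, -0.015, 0, 0, 0, 0], [-0.003, -0.045, 0, 0, 0, 0], [-0.006, -0.08, 0, 0, 0, 0], [-0.01, -0.12, 0, 0, 0, 0], [-0.013, -0.16, 0, 0, 0, 0], [-0.016, -0.195, 0, 0, 0, 0], [-0.018, -0.217, 0, 0, 0, 0], [-0.018, -0.226, 0, 0, 0, 0]])

```text
t: 6.1
position: [0.5208, -0.3268, 0.1418]
ee_rot: [0.096, 0.995, 0.0, -0.001]
contact_force: [0.1, 0.0, -1.7]
opening: 0.667
gripper_force: 32.4
```

move_arm(deltas=[[0, 0, 0, 0, 0, 0], [0, 0, 0, 0, 0, 0], [0, 0, 0, 0, 0, 0], [0, 0, 0, 0, 0, 0]])

```text
t: 6.5
position: [0.5225, -0.3234, 0.1434]
ee_rot: [0.095, 0.996, 0.0, -0.0]
contact_force: [0.3, 1.3, -0.6]
opening: 0.668
gripper_force: 32.4
```

```bash
python3 - <<'E'
from h import *
s=status.read_state();print(s['joints'].round(3),s['position'].round(4),s['opening'])
im=imaging.read_camera("side");P=cloud(im)
cv2.imwrite("pics/side2.png",cv2.resize(im["color"][90:220,220:420,::-1],None,fx=3,fy=3))
x,y,z=np.moveaxis(P,-1,0)
for q in("cup_large","cup_medium"):
    for d in imaging.silhouettes(q,"side")[:2]:
        X=P[d["region"]];X=X[~np.isnan(X[:,0])]
        print(q,d["confidence"],(np.array(d["position"])*[560,420]).round(),np.percentile(X,[2,50,98],axis=0).round(3).tolist())
E
```

```text
[-0.554  0.488  0.077  1.16   0.    -0.365] [ 0.5225 -0.3234  0.1434] 0.6684746491022142
cup_large 0.79 [318. 174.] [[0.485, -0.363, 0.002], [0.523, -0.306, 0.025], [0.56, -0.283, 0.043]]
cup_medium 0.84 [318. 147.] [[0.498, -0.35, 0.084], [0.516, -0.303, 0.115], [0.547, -0.295, 0.144]]
```

View pics/side2.png

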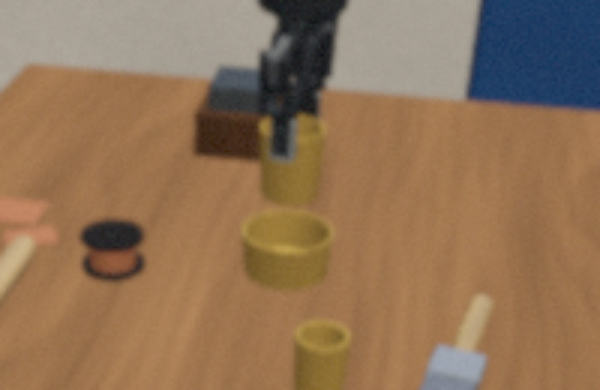

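move_arm(deltas=[[0, 0, 0.015, 0, 0, 0], [0, 0, 0.035, 0, 0, 0], [0, 0, 0.055, 0, 0, 0], [0, 0, 0.066, 0, 0, 0], [0, 0, 0.071, 0, 0, 0], [0, 0, 0.0745, 0, 0, 0], [0, 0, 0.0745, 0, 0, 0], [0, 0, 0.0745, 0, 0, 0]])

```text
t: 7.45
position: [0.5226, -0.3245, 0.0695]
ee_rot: [0.095, 0.995, -0.0, 0.0]
contact_force: [-0.2, 0.2, -0.6]
opening: 0.67
gripper_force: 32.4
```

move_arm(deltas=[[0, 0, 0.001, 0, 0, 0], [0, 0, 0.001, 0, 0, 0], [0, 0, 0.001, 0, 0, 0], [0, 0, 0.001, 0, 0, 0], [0, 0, 0.001, 0, 0, 0]], jaw=-0.8)

```text
t: 7.95
position: [0.5222, -0.3243, 0.0679]
ee_rot: [0.095, 0.995, -0.0, 0.0]
contact_force: [1.1, 0.0, -0.8]
opening: 0.902
gripper_force: 0.0
```

move_arm(deltas=[[0, 0, -0.01, 0, 0, 0], [0, 0, -0.03, 0, 0, 0], [0, 0, -0.065, 0, 0, 0], [0, 0, -0.1, 0, 0, 0], [0, 0, -0.1, 0, 0, 0]])

```text
t: 8.45
position: [0.5241, -0.3255, 0.1735]
ee_rot: [0.095, 0.995, -0.002, 0.003]
contact_force: [0.3, 0.4, -0.0]
opening: 0.898
gripper_force: 0.0
```

```bash
cat >> h.py <<'E'
def cups(qs,cams=("side",)):
    for c in cams:
        P=cloud(imaging.read_camera(c))
        for q in qs:
            for d in imaging.silhouettes(q,c)[:1]:
                X=P[d["region"]];X=X[~np.isnan(X[:,0])]
                zt=np.percentile(X[:,2],97); t=X[X[:,2]>zt-.006]
                print(c,q,round(d["confidence"],2),len(X),zt.round(4),((t.max(0)+t.min(0))/2).round(4),(t.max(0)-t.min(0)).round(3))
E
python3 - <<'E'
from h import *
s=status.read_state();print(s['position'].round(4),s['opening'])
cups(["cup_large","cup_medium","cup_small"],("side","top"))
E
```

```text
[ 0.5241 -0.3255  0.1735] 0.8981946237050142
side cup_large 0.86 449 0.0428 [ 0.5226 -0.317   0.0409] [0.081 0.074 0.008]
side cup_medium 0.72 393 0.0686 [ 0.5248 -0.3242  0.0663] [0.056 0.06  0.007]
side cup_small 0.88 620 0.0844 [ 0.463  -0.0898  0.0823] [0.039 0.04  0.007]
top cup_medium 0.78 443 0.0707 [ 0.5127 -0.3237  0.0685] [0.033 0.054 0.007]
top cup_small 0.79 371 0.0869 [ 0.4637 -0.0901  0.085 ] [0.037 0.038 0.008]
```

move_arm(deltas=[[0.01, 0.02, 0, 0, 0, 0], [0.03, 0.06, 0, 0, 0, 0], [0.05, 0.1, 0, 0, 0, 0], [0.07, 0.145, 0, 0, 0, 0], [0.09, 0.19, 0, 0, 0, 0], [0.1, 0.212, 0, 0, 0, 0], [0.103, 0.219, 0, 0, 0, 0], [0.103, 0.219, 0, 0, 0, 0]])

```text
t: 9.65
position: [0.4626, -0.0893, 0.1678]
ee_rot: [0.095, 0.996, -0.0, 0.0]
contact_force: [0.7, -0.3, 0.0]
opening: 0.897
gripper_force: 0.0
```

move_arm(deltas=[[0, 0, 0, 0, 0, 0], [0, 0, 0, 0, 0, 0], [0, 0, 0, 0, 0, 0]])

```text
t: 9.95
position: [0.4628, -0.0906, 0.1676]
ee_rot: [0.096, 0.995, -0.0, -0.0]
contact_force: [-0.1, -0.3, 0.0]
opening: 0.899
gripper_force: 0.0
```

Descend 83 mm to about z 0.085 and grip.

move_arm(deltas=[[0, 0, 0.02, 0, 0, 0], [0, 0, 0.05, 0, 0, 0], [0, 0, 0.07, 0, 0, 0], [0, 0, 0.08, 0, 0, 0], [0, 0, 0.083, 0, 0, 0], [0, 0, 0.083, 0, 0, 0], [0, 0, 0.083, 0, 0, 0]])

```text
t: 10.65
position: [0.4633, -0.09, 0.0857]
ee_rot: [0.095, 0.995, -0.0, 0.001]
contact_force: [-0.2, 0.3, 0.3]
opening: 0.899
gripper_force: 0.0
```

move_arm(deltas=[[0, 0, 0, 0, 0, 0], [0, 0, 0, 0, 0, 0], [0, 0, 0, 0, 0, 0], [0, 0, 0, 0, 0, 0], [0, 0, 0, 0, 0, 0], [0, 0, 0, 0, 0, 0], [0, 0, 0, 0, 0, 0], [0, 0, 0, 0, 0, 0]], jaw=1, force=30)

```text
t: 11.45
position: [0.4631, -0.0898, 0.0854]
ee_rot: [0.095, 0.995, -0.0, 0.001]
contact_force: [-1.0, 0.7, 7.4]
opening: 0.459
gripper_force: 29.5
```

move_arm(deltas=[[0, 0, -0.01, 0, 0, 0], [0, 0, -0.03, 0, 0, 0], [0, 0, -0.06, 0, 0, 0], [0, 0, -0.085, 0, 0, 0], [0, 0, -0.098, 0, 0, 0], [0, 0, -0.1, 0, 0, 0], [0, 0, -0.1, 0, 0, 0]])

```text
t: 12.15
position: [0.4627, -0.0897, 0.185]
ee_rot: [0.095, 0.995, -0.0, 0.0]
contact_force: [-0.7, -0.5, -0.4]
opening: 0.459
gripper_force: 30.4
```

move_arm(deltas=[[-0.008, -0.015, 0, 0, 0, 0], [-0.025, -0.05, 0, 0, 0, 0], [-0.045, -0.09, 0, 0, 0, 0], [-0.065, -0.135, 0, 0, 0, 0], [-0.085, -0.18, 0, 0, 0, 0], [-0.097, -0.205, 0, 0, 0, 0], [-0.103, -0.216, 0, 0, 0, 0], [-0.104, -0.218, 0, 0, 0, 0]])

```text
t: 12.95
position: [0.5229, -0.3246, 0.1831]
ee_rot: [0.096, 0.995, 0.0, -0.001]
contact_force: [0.2, 1.3, -1.2]
opening: 0.457
gripper_force: 30.5
```

move_arm(deltas=[[0, 0, 0, 0, 0, 0], [0, 0, 0, 0, 0, 0], [0, 0, 0, 0, 0, 0], [0, 0, 0, 0, 0, 0]])

```text
t: 13.35
position: [0.5234, -0.3228, 0.185]
ee_rot: [0.095, 0.995, -0.0, 0.0]
contact_force: [-0.2, -0.4, -0.1]
opening: 0.455
gripper_force: 30.5
```

```bash
python3 - <<'E'
from h import *
s=status.read_state();print(s['position'].round(4),s['opening'])
cups(["cup_medium","cup_small"])
im=imaging.read_camera("side");P=cloud(im)
cv2.imwrite("pics/side3.png",cv2.resize(im["color"][90:220,220:420,::-1],None,fx=3,fy=3))
d=imaging.silhouettes("cup_small","side")[0];X=P[d["region"]];X=X[~np.isnan(X[:,0])]
for lo in np.arange(.08,.2,.015):
    k=X[(X[:,2]>=lo)&(X[:,2]<lo+.015)]
    if len(k):print(lo.round(3),len(k),np.percentile(k,[5,50,95],axis=0).round(3).tolist())
E
```

```text
[ 0.5234 -0.3228  0.185 ] 0.4548378972607229
side cup_medium 0.54 360 0.0693 [ 0.5246 -0.3232  0.0669] [0.055 0.059 0.007]
side cup_small 0.7 1187 0.0614 [0.389  0.1697 0.0591] [0.044 0.045 0.007]
0.095 31 [[0.511, -0.32, 0.103], [0.525, -0.309, 0.106], [0.539, -0.306, 0.109]]
0.11 73 [[0.508, -0.321, 0.111], [0.522, -0.31, 0.118], [0.54, -0.306, 0.125]]
0.125 70 [[0.507, -0.321, 0.126], [0.521, -0.31, 0.133], [0.54, -0.306, 0.139]]
0.14 72 [[0.507, -0.32, 0.141], [0.52, -0.308, 0.147], [0.536, -0.305, 0.154]]
0.155 54 [[0.506, -0.319, 0.156], [0.515, -0.309, 0.16], [0.533, -0.304, 0.169]]
0.17 47 [[0.505, -0.339, 0.171], [0.512, -0.312, 0.178], [0.518, -0.299, 0.183]]
0.185 1 [[0.515, -0.301, 0.188], [0.515, -0.301, 0.188], [0.515, -0.301, 0.188]]
```

View pics/side3.png

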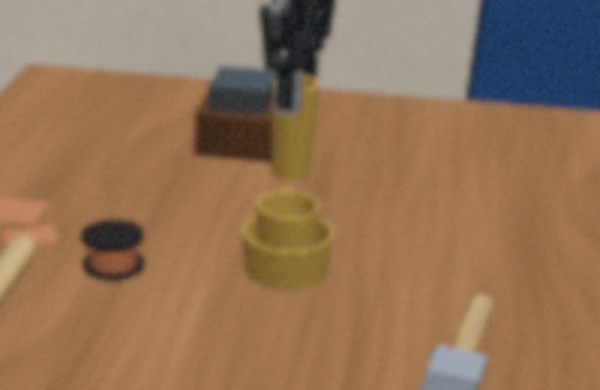

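move_arm(deltas=[[0, 0, 0.015, 0, 0, 0], [0, 0, 0.035, 0, 0, 0], [0, 0, 0.055, 0, 0, 0], [0, 0, 0.073, 0, 0, 0], [0, 0, 0.084, 0, 0, 0], [0, 0, 0.09, 0, 0, 0], [0, 0, 0.0905, 0, 0, 0], [0, 0, 0.0905, 0, 0, 0]])

```text
t: 14.4
position: [0.5237, -0.3237, 0.095]
ee_rot: [0.095, 0.995, -0.0, 0.0]
contact_force: [0.4, 0.0, -0.7]
opening: 0.454
gripper_force: 30.5
```

move_arm(deltas=[[0, 0, 0.0015, 0, 0, 0], [0, 0, 0.0015, 0, 0, 0], [0, 0, 0.0015, 0, 0, 0]])

```text
t: 14.7
position: [0.5238, -0.3237, 0.0935]
ee_rot: [0.095, 0.995, -0.0, 0.001]
contact_force: [0.0, 0.0, 5.1]
opening: 0.453
gripper_force: 30.9
```

move_arm(deltas=[[0, 0, 0, 0, 0, 0], [0, 0, 0, 0, 0, 0], [0, 0, 0, 0, 0, 0], [0, 0, 0, 0, 0, 0], [0, 0, 0, 0, 0, 0]], jaw=-0.5)

```text
t: 15.2
position: [0.5233, -0.3235, 0.0927]
ee_rot: [0.095, 0.995, 0.0, -0.0]
contact_force: [0.3, -0.9, 0.7]
opening: 0.751
gripper_force: 0.0
```

move_arm(deltas=[[0, 0, -0.01, 0, 0, 0], [0, 0, -0.03, 0, 0, 0], [0, 0, -0.065, 0, 0, 0], [0, 0, -0.1, 0, 0, 0], [0, 0, -0.12, 0, 0, 0], [0, 0, -0.12, 0, 0, 0]])

```text
t: 15.8
position: [0.5246, -0.3242, 0.2168]
ee_rot: [0.095, 0.995, -0.001, 0.002]
contact_force: [0.9, 0.7, 0.1]
opening: 0.749
gripper_force: 0.0
```

```bash
python3 - <<'E'
from h import *
s=status.read_state();print(s['position'].round(4),s['opening'],s['joints'].round(3))
cups(["cup_large","cup_medium","cup_small"],("side","top"))
im=imaging.read_camera("side")
cv2.imwrite("pics/side4.png",cv2.resize(im["color"][90:220,220:420,::-1],None,fx=3,fy=3))
E
```

```text
[ 0.5246 -0.3242  0.2168] 0.7488818205234054 [-0.554  0.462  0.224  1.327 -0.    -0.363]
side cup_large 0.81 405 0.0426 [ 0.523  -0.3154  0.0406] [0.081 0.07  0.008]
side cup_medium 0.84 243 0.0692 [ 0.5234 -0.3186  0.0668] [0.053 0.049 0.007]
side cup_small 0.62 195 0.0928 [ 0.5231 -0.324   0.0908] [0.037 0.045 0.008]
top cup_large 0.95 502 0.0449 [ 0.5226 -0.3227  0.0428] [0.078 0.079 0.008]
top cup_medium 0.73 268 0.0706 [ 0.5204 -0.3217  0.0684] [0.048 0.05  0.007]
top cup_small 0.58 294 0.0945 [ 0.5195 -0.312   0.1457] [0.026 0.056 0.114]
```

View pics/side4.png

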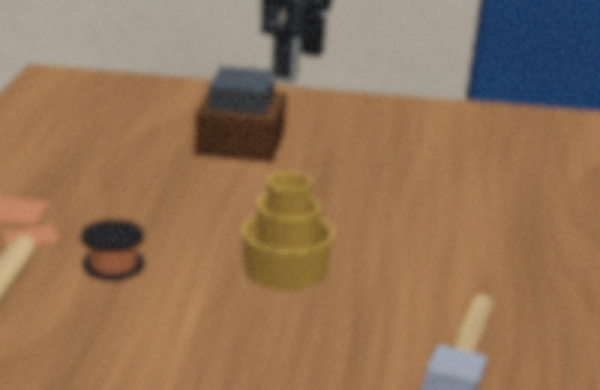

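move_arm(deltas=[[0.002, 0.02, 0, 0, 0, 0], [0.007, 0.06, 0, 0, 0, 0], [0.012, 0.105, 0, 0, 0, 0], [0.018, 0.15, 0, 0, 0, 0], [0.023, 0.195, 0, 0, 0, 0], [0.029, 0.24, 0, 0, 0, 0], [0.035, 0.285, 0, 0, 0, 0], [0.04, 0.33, 0, 0, 0, 0]])

```text
t: 17.05
position: [0.5461, 0.0107, 0.2129]
ee_rot: [0.095, 0.995, 0.0, 0.0]
contact_force: [1.5, 1.0, 0.2]
opening: 0.75
gripper_force: 0.0
```

move_arm(deltas=[[0.005, 0.042, 0, 0, 0, 0], [0.01, 0.085, 0, 0, 0, 0], [0.015, 0.125, 0, 0, 0, 0], [0.019, 0.16, 0, 0, 0, 0], [0.022, 0.183, 0, 0, 0, -0.6], [0.024, 0.195, 0.02, 0, 0, -1.3], [0.024, 0.197, 0.04, 0, 0, -1.3], [0.024, 0.197, 0.04, 0, 0, -1.3]])

```text
t: 17.85
position: [0.5586, 0.2067, 0.1703]
ee_rot: [0.083, 0.997, -0.001, -0.002]
contact_force: [0.0, -1.2, 0.4]
opening: 0.752
gripper_force: 0.0
```

move_arm(deltas=[[0, 0, 0, 0, 0, 0], [0, 0, 0, 0, 0, 0], [0, 0, 0, 0, 0, 0]])

```text
t: 18.15
position: [0.561, 0.206, 0.1739]
ee_rot: [0.084, 0.996, 0.0, 0.001]
contact_force: [1.1, 0.7, 0.4]
opening: 0.75
gripper_force: 0.0
```

move_arm(deltas=[[0, 0, 0.02, 0, 0, 0], [0, 0, 0.045, 0, 0, 0], [0, 0, 0.062, 0, 0, 0], [0, 0, 0.072, 0, 0, 0], [0, 0, 0.075, 0, 0, 0], [0, 0, 0.075, 0, 0, 0], [0, 0, 0.075, 0, 0, 0]])

```text
t: 18.85
position: [0.5611, 0.2062, 0.0988]
ee_rot: [0.084, 0.996, 0.0, 0.001]
contact_force: [0.2, -0.2, 0.3]
opening: 0.751
gripper_force: 0.0
```

move_arm(deltas=[[0, 0, 0, 0, 0, 0], [0, 0, 0, 0, 0, 0], [0, 0, 0, 0, 0, 0], [0, 0, 0, 0, 0, 0], [0, 0, 0, 0, 0, 0], [0, 0, 0, 0, 0, 0], [0, 0, 0, 0, 0, 0], [0, 0, 0, 0, 0, 0]], jaw=1, force=60)

```text
t: 19.65
position: [0.561, 0.2062, 0.0986]
ee_rot: [0.084, 0.996, 0.0, 0.001]
contact_force: [-0.8, -0.3, 5.4]
opening: 0.391
gripper_force: 60.8
```

```bash
cat >> h.py <<'E'
def pin():
    for c in("top","side"):
        im=imaging.read_camera(c);P=cloud(im);col=im["color"].astype(int)
        x,y,z=np.moveaxis(P,-1,0)
        o=.0022 if c=="top" else .0005
        r,g,b=np.moveaxis(col,-1,0)
        box=(x>.42)&(x<.67)&(y>-.17)&(y<.32)&(abs(z-.069-o)<.004)&(r>130)   # pale board top
        m=cv2.morphologyEx(box.astype(np.uint8),cv2.MORPH_OPEN,np.ones((3,3)))>0
        rc=cv2.minAreaRect(P[m][:,:2].astype(np.float32)*1000)
        X=P[m];A=np.c_[X[:,:2]-X[:,:2].mean(0),np.ones(len(X))]
        w=np.linalg.lstsq(A,X[:,2],rcond=None)[0]
        print(c,m.sum(),[np.round(v,1) for v in rc],"plane slope",w[:2].round(4),"z",w[2].round(4))
        red=box&(r-g>60)&(r-b>60)
        if red.sum()>5:
            R=P[red]; e=np.array([.532,.0351]);u=np.array([.189,.982]);v=np.array([.982,-.189])
            print("  red n",red.sum(),"along",np.median((R[:,:2]-e)@u).round(4),"across range",((R[:,:2]-e)@v).min().round(4),((R[:,:2]-e)@v).max().round(4))
E
python3 - <<'E'
from h import *
s=status.read_state();print(s['position'].round(4),s['contact_force'].round(1),s['ft_torque'].round(2))
pin()
E
```

```text
[0.561  0.2062 0.0986] [-0.8 -0.3  5.4] [-0.05  0.19 -0.04]
top 2717 [array([545.8, 117.3]), array([232.4,  60.3]), np.float64(80.5)] plane slope [-0.0023 -0.0004] z 0.0702
  red n 100 along 0.1281 across range -0.0332 0.0259
side 2204 [array([545.9, 122.3]), array([240.6,  61.2]), np.float64(80.5)] plane slope [ 0.0016 -0.002 ] z 0.0691
  red n 43 along 0.1276 across range -0.0341 -0.0054
```

move_arm(deltas=[[0, -0.002, 0.0005, 0, 0, 0], [0, -0.006, 0.001, 0, 0, 0], [0, -0.012, 0.001, 0, 0, 0.2], [0, -0.02, 0.001, 0, 0, 0.4], [0, -0.028, 0.001, 0, 0, 0.6], [-0.001, -0.036, 0.001, 0, 0, 0.8], [-0.001, -0.042, 0.001, 0, 0, 1.0], [-0.001, -0.046, 0.001, 0, 0, 1.3]])

```text
t: 20.55
position: [0.5552, 0.1613, 0.0986]
ee_rot: [0.095, 0.995, 0.001, 0.002]
contact_force: [1.3, 6.9, 13.9]
opening: 0.389
gripper_force: 61.5
```

move_arm(deltas=[[0, -0.005, 0, 0, 0, 0], [-0.001, -0.014, 0, 0, 0, 0], [-0.001, -0.024, 0, 0, 0, 0], [-0.001, -0.034, 0, 0, 0, 0], [-0.002, -0.044, 0, 0, 0, 0], [-0.002, -0.054, 0, 0, 0, 0], [-0.002, -0.063, 0, 0, 0, 0], [-0.002, -0.07, 0, 0, 0, 0]])

```text
t: 21.35
position: [0.544, 0.0921, 0.0986]
ee_rot: [0.095, 0.995, 0.001, 0.002]
contact_force: [1.0, 9.0, 14.7]
opening: 0.39
gripper_force: 61.8
```

move_arm(deltas=[[0, 0, 0, 0, 0, 0], [0, 0, 0, 0, 0, 0], [0, 0, 0, 0, 0, 0]])

```text
t: 21.65
position: [0.5438, 0.0913, 0.0985]
ee_rot: [0.095, 0.995, 0.0, 0.002]
contact_force: [-0.3, -3.6, 19.2]
opening: 0.391
gripper_force: 62.2
```

```bash
python3 - <<'E'
from h import *
s=status.read_state();print(s['position'].round(4),s['contact_force'].round(1),s['ft_torque'].round(2))
pin();pin()
E
```

```text
[0.5438 0.0913 0.0985] [-0.3 -3.6 19.2] [-0.59  0.32  0.04]
top 2567 [array([524.7,  -8.2]), array([209.9,  60.6]), np.float64(79.0)] plane slope [-0.0009  0.0009] z 0.0702
  red n 51 along 0.0119 across range -0.0292 0.0314
side 1516 [array([526.8,   8. ]), array([240.3,  61.5]), np.float64(78.9)] plane slope [ 0.0017 -0.0025] z 0.0693
  red n 28 along 0.0117 across range -0.0306 -0.0046
top 2514 [array([524.5,  -8.4]), array([209.5,  60.1]), np.float64(79.1)] plane slope [ 0.0002 -0.0013] z 0.0703
  red n 50 along 0.0119 across range -0.0292 0.0311
side 1515 [array([526.7,   7.3]), array([243. ,  60.6]), np.float64(79.2)] plane slope [ 0.0013 -0.0016] z 0.0692
  red n 28 along 0.0122 across range -0.0296 -0.004
```

move_arm(deltas=[[0, -0.003, 0, 0, 0, 0], [0, -0.006, 0, 0, 0, 0], [0, -0.009, 0, 0, 0, 0], [0, -0.011, 0, 0, 0, 0], [0, -0.012, 0, 0, 0, 0], [0, -0.012, 0, 0, 0, 0], [0, -0.012, 0, 0, 0, 0], [0, -0.012, 0, 0, 0, 0]])

```text
t: 22.65
position: [0.5418, 0.0806, 0.0986]
ee_rot: [0.095, 0.995, 0.001, 0.002]
contact_force: [0.8, 5.8, 15.5]
opening: 0.39
gripper_force: 61.8
```

```bash
python3 - <<'E'
from h import *
s=status.read_state();print(s['position'].round(4),s['contact_force'].round(1),s['ft_torque'].round(2))
pin();pin();cups(["cup_large","cup_medium","cup_small"])
im=imaging.read_camera("side");cv2.imwrite("pics/side5.png",im["color"][...,::-1])
E
```

```text
[0.5418 0.0806 0.0986] [ 0.8  5.8 15.5] [ 0.94  0.01 -0.01]
top 2423 [array([521.7, -22.2]), array([202.9,  60.5]), np.float64(79.1)] plane slope [ 0.0012 -0.0004] z 0.0702
  red n 51 along 0.0014 across range -0.0295 0.031
side 1450 [array([524.6,  -3.7]), array([243.4,  60.7]), np.float64(79.0)] plane slope [ 0.0048 -0.0013] z 0.0692
  red n 29 along 0.0014 across range -0.0299 -0.0056
top 2449 [array([521.9, -21.4]), array([204.5,  60.6]), np.float64(79.0)] plane slope [-0.003  -0.0002] z 0.0702
  red n 50 along 0.0012 across range -0.0294 0.0312
side 1438 [array([524.7,  -3.3]), array([243.3,  60.7]), np.float64(79.0)] plane slope [ 0.0016 -0.0016] z 0.0693
  red n 29 along 0.0013 across range -0.0297 -0.0049
side cup_large 0.91 423 0.0429 [ 0.5226 -0.3157  0.0411] [0.078 0.069 0.008]
side cup_small 0.67 199 0.0928 [ 0.5234 -0.3216  0.0904] [0.037 0.042 0.007]
```

View pics/side5.png

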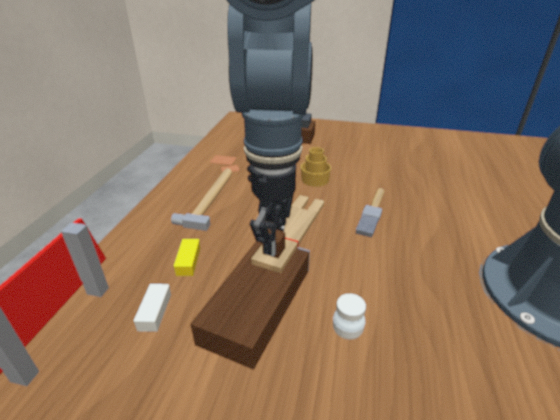

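move_arm(deltas=[[0, -0.001, 0, 0, 0, 0], [0, -0.001, 0, 0, 0, 0], [0, -0.001, 0, 0, 0, 0], [0, -0.001, 0, 0, 0, 0], [0, -0.001, 0, 0, 0, 0], [0, -0.001, 0, 0, 0, 0], [0, -0.001, 0, 0, 0, 0], [0, -0.001, 0, 0, 0, 0]])

```text
t: 23.9
position: [0.5417, 0.0797, 0.0986]
ee_rot: [0.095, 0.995, 0.001, 0.002]
contact_force: [2.0, 6.5, 14.4]
opening: 0.393
gripper_force: 61.7
```

```bash
python3 - <<'E'
from h import *
pin()
s=status.read_state();print(s['position'].round(4),s['contact_force'].round(1),s['joint_vel'].round(4))
print(manip.sign_off())
E
```

```text
top 2456 [array([521.4, -24.4]), array([200.2,  60.7]), np.float64(79.0)] plane slope [0.0008 0.0007] z 0.0702
  red n 50 along 0.0004 across range -0.0294 0.0314
side 1449 [array([524.4,  -4.3]), array([242.8,  61. ]), np.float64(79.0)] plane slope [ 0.0042 -0.0009] z 0.0692
  red n 27 along 0.0002 across range -0.0288 -0.0053
[0.5416 0.0797 0.0985] [ 1.   7.1 15.4] [ 0.0004 -0.0004 -0.0003  0.0014 -0.0004 -0.0002]
the job is handed in; nothing more can be done
None
```

The job is handed in; sign-off gave no verdict. The cups are nested upright, and the pin is held level with its red line within about 0.5 mm of the riser's edge, square to it and about 1 mm off centre.

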